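Point out the third gap of the tealight rack and push a tealight into it

ROBOT

A 6-joint arm with a two-finger parallel gripper is mounted at the origin on a cart in front of the work surface, level with it; the furniture and walls round the work are solid. World frame = base frame: x ahead of the robot, y to its left, z up, the work surface at z = 0. Lengths are in m, angles in rad, forces in N, time in s.
With the tool pointing down it reaches from about 0.375 to 0.9 m from the base axis. Payload 3.1 kg.
Tool frame: the origin (TCP) lies midway between the tips of the shut fingers; the grasp point (between the pads) lies 19 mm behind it; z points along the fingers, y is the direction in which the jaws open and shut (so a half turn about z gives the same grasp; the last joint's range is limited). The gripper opens to 85 mm and grips with 20 to 120 N. Pads are 22 mm wide; open, the fingers measure 114 mm over their backs; the gripper's body (76 mm by 85 mm) begins 54 mm behind the grasp point. The pads swing forward as they close: fully open they stand 13 mm farther back than shut.
Start: joints at [1.05, 0.527, 1.433, -0, 1.181, -0.178], TCP at [0.209, 0.589, 0.231] pointing down, gripper open.
Joint ranges: [-3.08, 3.08], [-0.75, 2.2], [0.22, 2.44], [-1.43, 4.57], [0, 2.65], [-2.85, 2.85]. Speed limits (rad/s): [2.79, 2.79, 3.14, 3.14, 3.14, 3.14].

INTERFACE

Orientations are given as a 3x3 rotation matrix whose columns are the frame's x, y, z axes.
In Python, from cell import telemetry, cams, ticket, spotter gives the robot as it stands. The module is installed in compiled form; this text tells all that it offers.
- The arm moves only by the tool move_arm, never from a script. Its argument "commands" is a list of rows, each a list of 7 numbers: the shift along the tool's x, y, z in units of 25 mm (1.0 is 25 mm), then the turn, a rotation vector about the tool's x, y, z in units of 5 degrees (1.0 is 5 degrees), then the closure, from -1 (fully open) to 1 (shut), so that 0 is half open. A call has 1 to 5 rows; each row is the pose to reach, as a shift and turn from the pose commanded when the call began, along the tool's axes at that moment; what a row does not reach only later rows make up. A row lasts 1/12 s, in which the tool goes at most 41.7 mm and 7.16 degrees, less where a joint would pass 70% of its speed; a pose out of reach is approached as far as the arm can. A call with a gripper value outside its range is refused whole. The fingers move at their own pace and stop on an object; "grip_force" is the grip in N (left out, the last holds). Time passes only in rows, so rows that repeat a pose let the fingers close. It gives the time, the measured TCP pose, the force and the opening at its end, in the units of the state.
- telemetry.state(): the state, without advancing time (a new reading comes with each control period).
- cams.get_image(name): name is "scene" or "top"; returns (picture, depth): 400x640x3 uint8, red, green, blue; 400x640 float32, m along the optical axis (not along the pixel's ray), 0 where there is no reading.
- cams.get_calibration(name): a dict with "K" (3x3 intrinsics, pixels), "k1" (the pictures are not rectified: a ray, as slopes to the right and down, at radius r is drawn at 1 + k1 r^2 times it, then the intrinsics apply), "R" (3x3) and "t" (3): a world point X has camera coordinates R X + t. Camera axes: x right, y down, z forward; pixel columns grow to the right and rows downward; lengths in m; the calibration is good to about 2 mm. A picture is of the moment at which its call begins. get_calibration takes no time and is no camera call.
- ticket.job_done(): hands the job in, once; it reports no verdict.
Trained networks look in the newest picture that a camera, given by its name, has taken for a name from the list of things; names that differ only in an ending like _2 or _b are one class to them, and where a whole thing is asked for, a point or a joint stands for the part that bears it (a point fixed in the world has none). Each returns a list of dicts, best first, with "confidence" (0 to 1); they miss things now and then, are a little off and sometimes report something else, mostly with a low value. They report only what shows in the picture. A call takes as long as a camera call. They do not tell look-alikes from the thing itself.
- spotter.silhouettes(camera, name): "mask" (400x640 bool, what is visible of it) and "uv" ([column, row] in pixels, amid what is visible of it).
The state is a dict: "time_s": time; "q": joint angles; "joint_velocities": joint speeds; "joint_efforts": joint torques, N m; "eef_pos": TCP position; "eef_rot": TCP orientation; "force": force on the tool from outside, world axes, zero at the start; "moment": the same for the moment, N m; "gripper_width": opening from 0.0 (shut) to 1.0 (fully open).
Only numpy, scipy, OpenCV 4.12 (cv2) and the standard library are available. Lean on these libraries where they do the work, as an engineer would, in place of code of your own. Each camera call takes 0.05 s, during which the arm holds its last target.

TASK

Count the gaps of the low wooden rack, full or empty alike, from the end whose post carries a ball. With a fingertip push the sliding pointer along the rail until it stands over the third gap; then push the tealight that stands loose in front of the rack along the worktop into that third gap, fully home against the backboard. Only push: lift nothing, let the pointer stay over the third gap, leave the other things where they are and finish clear.

Things in the scene. Friction and masses are not known exactly. Their poses are not given: they have to be found in the camera images.
- rack: Fixed light-wood rack, 346 mm long, six floorless gaps open at front and top. Origin on the worktop, mid-length, on the line of gap mouths; x to the backboard (face at x = 28 mm, 26 mm high), y along the rack to the left, z up. Dividers 10 mm thick, 22 mm high, noses at x = 0. Gaps 46 mm wide, centres at y = 140, 84, 28, -28, -84, -140 mm.
- rail_mid (a point): Middle of the fixed steel rail, on its axis: 8 mm round, 400 mm long, along the rack's y above the backboard, at rack x = 34 mm, y = 0, axis 40 mm above the worktop. Feet at y = +-189 mm carry it (up to 46 mm high). Wall cupboards hang 510 mm above the worktop, their fronts only 25 to 65 mm behind the rail: keep the hand low there.
- rider (a joint): Position in m of the pointer along the rail: its middle is at rack y = this value, growing to the left (+y of the rack), range -0.165 to 0.165. It starts near the right end, between -0.145 and -0.095. It slides with about 1 N of friction and stays where it is left.
- rider_mid (a point): The pointer: a dark wooden block riding on the rail, 18 mm along it, 20 mm across, from 32 to 70 mm above the worktop, with a beak in front reaching 21 mm from the rail's axis. This point is on its middle line, 58 mm above the worktop (rack x = 34 mm); the flat side faces lie 9 mm to either side along the rack's y.
- ball_post: Fixed round wooden post, 16 mm thick, at one end of the rail (rack x = 34 mm, y = +206 or -206 mm, which one varies), with a 26 mm ball on top, 72 mm high overall. Origin at its foot. The gaps are counted from this end.
- flat_post: The like post at the other end, cut off flat, 50 mm high, no ball. Origin at its foot.
- candle: The loose tealight in a metal cup in front of the rack, 39 mm across, wall 15 mm high (19 mm with wick), 20 g. Origin at the centre of its underside. It slides flat on the worktop; fully home its centre is at rack x = 8.5 mm and 11 mm of it stand out of the gap. Two fingertips 20 to 30 mm apart cradle it as it is pushed.
- racked_candle_a: A tealight of the same size in the leftmost gap (rack y = +140 mm), to be left there. Origin at the centre of its underside.
- racked_candle_b: A tealight of the same size in the rightmost gap (rack y = -140 mm), to be left there. Origin at the centre of its underside.
- stopper: Bottle stopper standing on its knob to the left in front of the rack, 33 mm across, 52 mm high, loose, to be left alone. Origin at the centre of its underside.
- caddy: Small round tea caddy to the right in front of the rack, 56 mm across, 62 mm high, loose, to be left alone. Origin at the centre of its underside.
Things that resemble listed ones, but are neither listed nor needed, are in the scene too. Leave any red look-alike of the candle alone.

How it is judged:
By the outcome, as a careful person would: the job done as asked, in the order asked, and still so for the second after the job is handed in, with the robot touching nothing.
It also fails if it takes over 59 s, if anything falls off the work surface, if the arm or the gripper's body presses on something with over 40 N, if the wrist force passes 120 N, or if a joint passes its speed limit or range.

## Working session

There is one attempt and no reset: what is moved stays moved. The work goes in short steps, Python scripts to look and compute and a tool call to move; the robot and the scene stay as the last step left them, time stands still between calls to the robot, and variables do not carry over. Pictures are saved under pics/ and viewed, and the job is handed in when it is done.

Besides the shell and the picture viewer there is one more tool, called after "Call:" as name([rows], argument=value, ...), one row to a line, values as JSON. move_arm: Moves the arm, as the interface text tells. Its arguments: {"type":"object","properties":{"commands":{"type":"array"},"grip_force":{"type":"number"}},"required":["commands"]}

```bash
mkdir -p pics; cat > h.py <<'E'
import numpy as np,cv2
from cell import telemetry,cams,ticket,spotter
def ray(name,uv):
    c=cams.get_calibration(name);K=np.array(c["K"]);k1=c["k1"]
    d=cv2.undistortPoints(np.array([[uv]],float),K,np.array([k1,0,0,0.]))[0,0]
    R=np.array(c["R"]);t=np.array(c["t"])
    return -R.T@t, R.T@np.array([d[0],d[1],1.])
def atz(name,uv,z):
    o,d=ray(name,uv); return o+d*(z-o[2])/d[2]
def dep(name,uv,D):
    o,d=ray(name,uv); return o+d*D
def proj(name,X):
    c=cams.get_calibration(name);R=np.array(c["R"]);
    return cv2.projectPoints(np.array(X,float).reshape(-1,3),cv2.Rodrigues(R)[0],np.array(c["t"],float),np.array(c["K"]),np.array([c["k1"],0,0,0.]))[0][:,0]
def save(n,im): cv2.imwrite("pics/"+n,im[...,::-1])
E
python3 - <<'E'
from h import *
for n in("scene","top"):
    im,d=cams.get_image(n);save(n+"0.png",im);np.save(n+"0.npy",d);cv2.imwrite(n+"0raw.png",im[...,::-1])
    c=cams.get_calibration(n);print(n,np.round(c["K"],1).tolist(),c["k1"],np.round(-np.array(c["R"]).T@c["t"],3),np.round(c["R"],2).tolist())
    for o in("candle","rider","ball_post","flat_post","stopper","caddy","rack"):
        for r in spotter.silhouettes(n,o): print(o,np.round(r["uv"]),round(r["confidence"],2),r["mask"].sum())
s=telemetry.state();print(s["time_s"],s["eef_pos"],np.round(s["eef_rot"],3).tolist(),s["force"])
E
```

```text
scene [[363.7, 0.0, 313.7], [0.0, 363.7, 200.8], [0.0, 0.0, 1.0]] 0.005189999488808063 [-0.137 -0.414  0.523] [[0.61, -0.8, 0.02], [-0.4, -0.32, -0.86], [0.69, 0.51, -0.51]]
candle [302. 240.] 0.61 208
candle [281. 228.] 0.55 153
rider [328. 204.] 0.43 1983
ball_post [393. 216.] 0.7 159
ball_post [378. 246.] 0.7 803
flat_post [332. 200.] 0.64 1932
stopper [247. 187.] 0.59 135
caddy [380. 248.] 0.56 754
rack [332. 200.] 0.84 1703
top [[516.1, 0.0, 310.1], [0.0, 516.1, 203.9], [0.0, 0.0, 1.0]] 0.021819719950548277 [0.303 0.063 1.129] [[0.02, -1.0, 0.0], [-0.98, -0.02, -0.18], [0.18, 0.0, -0.98]]
candle [301. 255.] 0.79 243
candle [321. 211.] 0.76 235
candle [336. 254.] 0.5 269
rider [307. 174.] 0.74 2006
rider [349. 169.] 0.48 122
ball_post [399. 172.] 0.61 151
flat_post [211. 166.] 0.65 85
stopper [204. 208.] 0.59 190
caddy [415. 218.] 0.59 666
caddy [396. 174.] 0.48 144
rack [311. 177.] 0.77 2012
rack [212. 165.] 0.26 72
0.8 [0.20944309 0.58882147 0.2313193 ] [[-0.942, 0.335, -0.0], [0.335, 0.942, -0.0], [0.0, -0.0, -1.0]] [-0.42089688 -0.36206404 -0.33382164]
```

```bash
python3 - <<'E'
import cv2
a=cv2.imread("scene0raw.png")[130:300,200:440];cv2.imwrite("pics/scene_crop.png",cv2.resize(a,None,fx=3.3,fy=3.3,interpolation=2))
a=cv2.imread("top0raw.png")[140:290,180:450];cv2.imwrite("pics/top_crop.png",cv2.resize(a,(810*800//810,444),interpolation=2))
E
```

```text
(no output)
```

View pics/scene_crop.png

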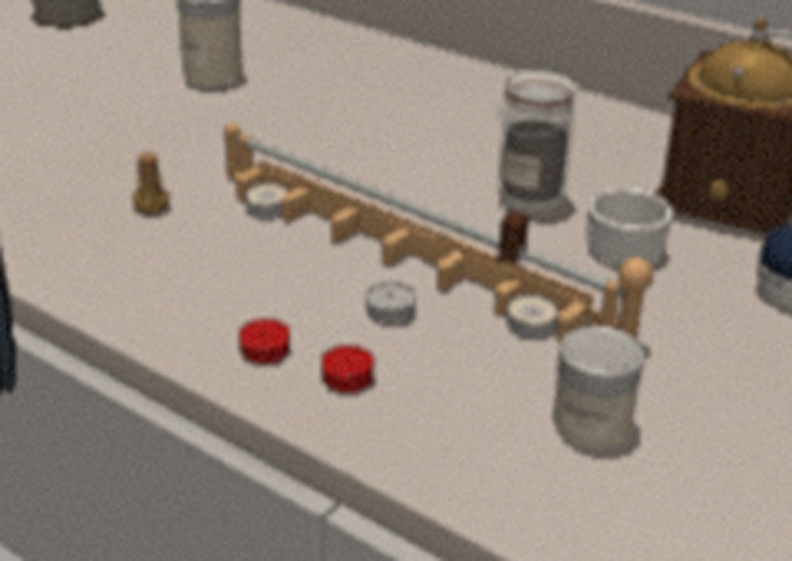

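View pics/top_crop.png

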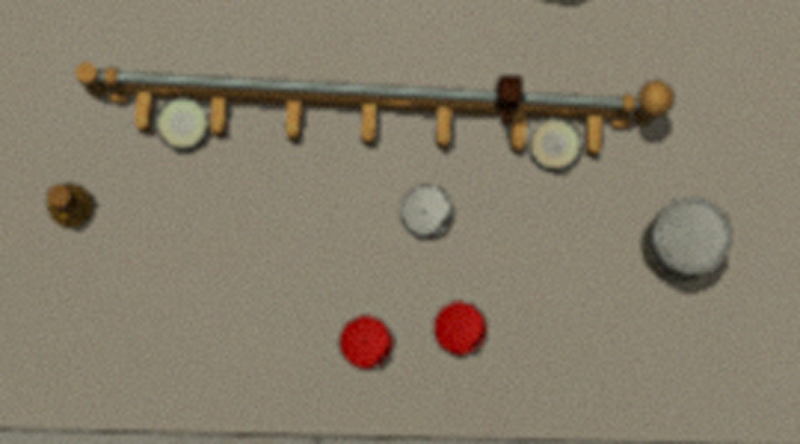

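View pics/scene0.png

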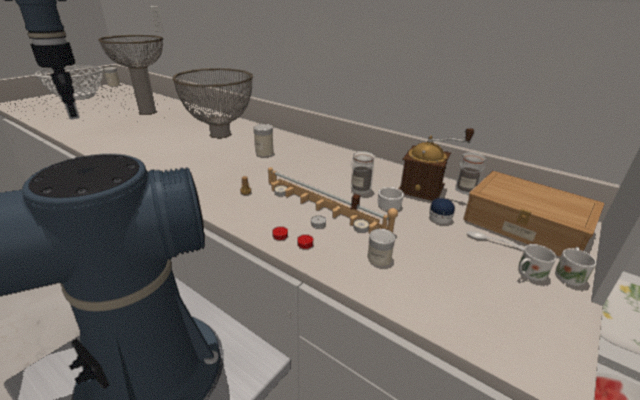

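View pics/top0.png

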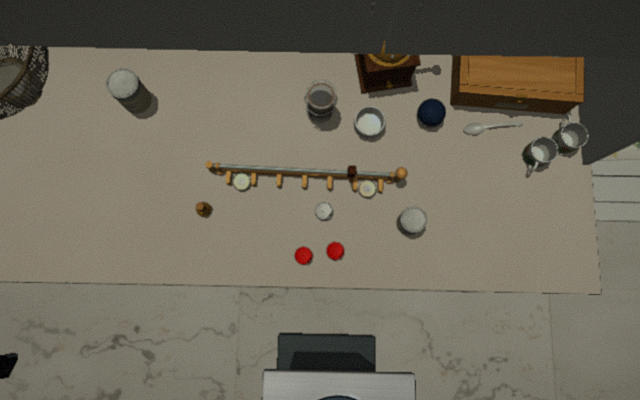

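```bash
python3 - <<'E'
from h import *
im,d=cams.get_image("top")
hsv=cv2.cvtColor(im,cv2.COLOR_RGB2HSV)
m=((hsv[...,1]>95)&(hsv[...,2]>110)&(hsv[...,0]<28)).astype(np.uint8)
m[:150]=0;m[230:]=0
n,l,st,c=cv2.connectedComponentsWithStats(m)
for i in range(1,n):
    if st[i,4]>5: print(np.round(c[i],1),st[i],np.round(atz("top",c[i],.022),4))
for o in("candle",):
    for r in spotter.silhouettes("top",o):
        ys,xs=np.nonzero(r["mask"]);print(o,xs.mean(),ys.mean(),len(xs),np.round(atz("top",(xs.mean(),ys.mean()),.013),4),r["confidence"])
a=im[155:225,190:420];save("top_c2.png",cv2.resize(a,None,fx=3.45,fy=3.45,interpolation=2))
save("mask.png",cv2.resize(m[155:225,190:420,None].repeat(3,2)*255,None,fx=3.45,fy=3.45,interpolation=0))
E
```

```text
[614.6 154.3] [614 153   2   4   7] [ 0.6256 -0.6022  0.022 ]
[208.6 164. ] [205 161   8   7  41] [0.585  0.2915 0.022 ]
[216.7 164.8] [215 163   5   5  18] [0.5835 0.2735 0.022 ]
[401.2 171.6] [396 167  11  10  77] [ 0.5769 -0.1333  0.022 ]
[227.6 176.3] [225 171   6  12  51] [0.5582 0.2482 0.022 ]
[252.9 178. ] [251 173   5  11  51] [0.5554 0.1925 0.022 ]
[391.6 173.7] [390 172   5   5  19] [ 0.5716 -0.1123  0.022 ]
[278.4 179.5] [276 174   6  12  51] [0.5533 0.1365 0.022 ]
[303.9 180.4] [302 175   5  12  56] [0.5526 0.0803 0.022 ]
[329.  181.7] [327 176   5  12  56] [0.5508 0.0252 0.022 ]
[380.2 184.4] [378 179   5  12  55] [ 0.547  -0.0871  0.022 ]
[354.9 185.1] [353 181   5   9  35] [ 0.5442 -0.0318  0.022 ]
[198.8 205.5] [196 202   7   7  37] [0.4916 0.3077 0.022 ]
candle 335.24242424242425 250.13636363636363 264 [0.4016 0.0092 0.013 ] 0.7
candle 303.34645669291336 254.6259842519685 254 [0.3904 0.0779 0.013 ] 0.68
candle 323.585152838428 210.73799126637556 229 [0.4873 0.0358 0.013 ] 0.58
```

View pics/mask.png

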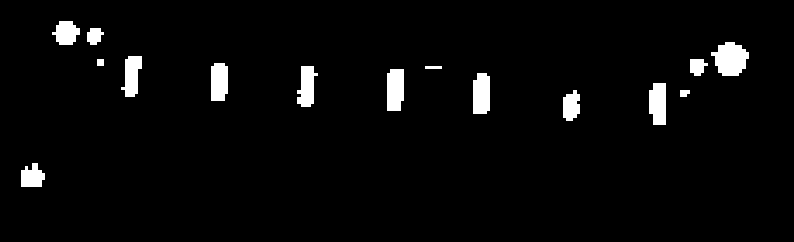

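```bash
cat > fit.py <<'E'
from h import *
from scipy.optimize import least_squares
pts=[(208.6,164.0,34,206,50),(401.2,171.6,34,-206,59),(216.7,164.8,34,189,46),(391.6,173.7,34,-189,46)]
div=[(227.6,176.3,168),(252.9,178,112),(278.4,179.5,56),(303.9,180.4,0),(329,181.7,-56),(380.2,184.4,-168)]
def W(p,X):
    X=np.array(X,float)/1000;c,s=np.cos(p[2]),np.sin(p[2])
    return np.c_[p[0]+c*X[:,0]-s*X[:,1],p[1]+s*X[:,0]+c*X[:,1],X[:,2]]
U=np.array([q[:2] for q in pts]+[q[:2] for q in div])
X=[q[2:] for q in pts]+[(13,q[2],22) for q in div]
f=lambda p:(proj("top",W(p,X))-U).ravel()
if __name__=="__main__":
    r=least_squares(f,[.545,.08,0.]);print(r.x,np.degrees(r.x[2]));print(np.round(r.fun.reshape(-1,2),2))
    p=r.x;np.save("rack.npy",p)
    s=spotter.silhouettes
    for n in("top","scene"):
        im,d=cams.get_image(n)
        big=cv2.resize(im,None,fx=4,fy=4,interpolation=2)
        pr=lambda X:[tuple(int(v) for v in (q+.5)*4) for q in proj(n,W(p,X))]
        for y in(168,112,56,0,-56,-112,-168):
            a=pr([(0,y-5,22),(0,y+5,22),(28,y+5,22),(28,y-5,22),(0,y-5,0),(0,y+5,0)])
            cv2.polylines(big,[np.array(a[:4])],True,(0,0,255),1);cv2.polylines(big,[np.array([a[0],a[4],a[5],a[1]])],True,(0,255,0),1)
        a=pr([(34,-200,40),(34,200,40)]);cv2.line(big,a[0],a[1],(255,0,255),1)
        if n=="top":o=big[155*4:225*4,190*4:420*4];o=cv2.resize(o,None,fx=.86,fy=.86)
        else:o=big[160*4:270*4,230*4:430*4]
        save(n+"_fit.png",o)
    c,sn=np.cos(p[2]),np.sin(p[2])
    for q in((323.6,210.7,13),(335.2,250.1,13),(303.3,254.6,13)):
        w=atz("top",q[:2],q[2]/1000)[:2]-p[:2];print("candle rack",np.round(1000*np.array([c*w[0]+sn*w[1],-sn*w[0]+c*w[1]]),1))
    n="top";im,d=cams.get_image(n)
    for o,z in(("rider",70),("stopper",40),("caddy",50)):
        for r in s(n,o):
            ys,xs=np.nonzero(r["mask"]);w=atz(n,(xs.mean(),ys.mean()),z/1000)[:2]-p[:2];print(o,len(xs),r["confidence"],xs.mean(),ys.mean(),np.round(1000*np.array([c*w[0]+sn*w[1],-sn*w[0]+c*w[1]]),1))
    dk=(im.max(2)<60);dk[:160]=0;dk[182:]=0;dk[:,:335]=0;dk[:,365:]=0
    ys,xs=np.nonzero(dk);print("dark",len(xs),xs.min(),xs.max(),ys.min(),ys.max(),xs.mean(),ys.mean())
    for k in range(-150,-80,10):print(k,np.round(proj(n,W(p,[(32,k,65)])),1))
E
python3 fit.py
```

```text
[ 0.53887123  0.08095271 -0.02885638] -1.6533485678603788
[[-0.05 -0.44]
 [-0.42  0.36]
 [ 0.08 -0.38]
 [ 0.23 -0.7 ]
 [-0.13  0.6 ]
 [ 0.02  0.16]
 [-0.04 -0.09]
 [-0.08  0.27]
 [ 0.29  0.22]
 [ 0.11  0.02]]
candle rack [-50.1 -46.6]
candle rack [-135.1  -75.6]
candle rack [-148.2   -7.2]
stopper 171 0.51 203.0701754385965 208.32748538011697 [-62.4 211.5]
caddy 651 0.82 411.9062980030722 220.14439324116742 [ -67.1 -233. ]
caddy 112 0.52 351.5982142857143 171.35714285714286 [  32.3 -102.1]
dark 149 335 364 166 181 350.46308724832215 174.38255033557047
-150 [[374.8 170.9]]
-140 [[370.1 170.7]]
-130 [[365.3 170.5]]
-120 [[360.6 170.2]]
-110 [[355.9 170. ]]
-100 [[351.2 169.8]]
-90 [[346.5 169.5]]
```

```bash
sleep 1
```

```text
(no output)
```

View pics/top_fit.png

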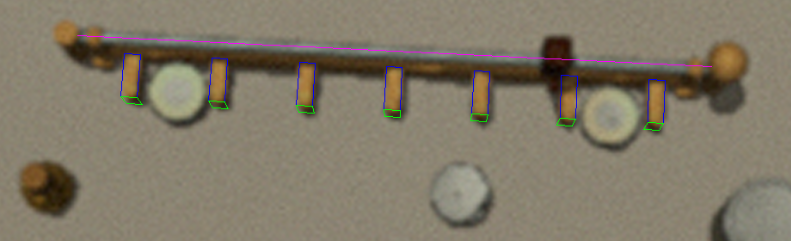

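View pics/scene_fit.png

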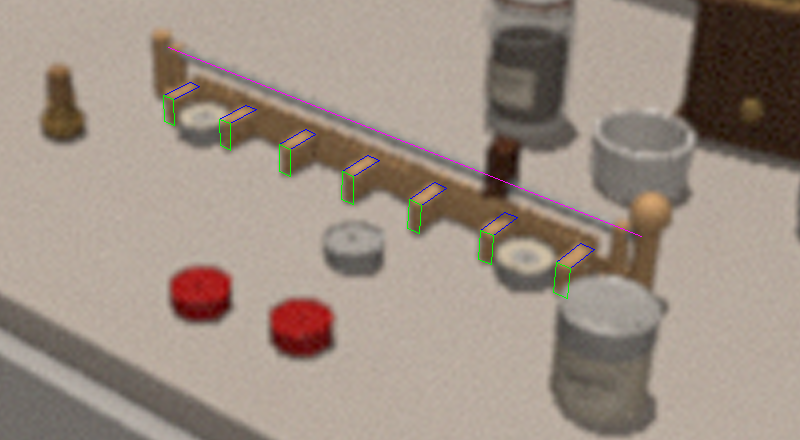

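```bash
cat > go.py <<'E'
import sys
from h import *
p=np.load("rack.npy");c,s=np.cos(p[2]),np.sin(p[2])
st=telemetry.state();T=np.array(st["eef_pos"]);R=np.array(st["eef_rot"])
w=T[:2]-p[:2];print("t",st["time_s"],"rack mm",np.round(1000*np.array([c*w[0]+s*w[1],-s*w[0]+c*w[1],T[2]]),1),"F",np.round(st["force"],1),"g",round(st["gripper_width"],3))
Rd=np.array([[-c,-s,0],[-s,c,0],[0,0,-1.]])
rv=cv2.Rodrigues(R.T@Rd)[0].ravel();print("turn units",np.round(np.degrees(rv)/5,2))
for a in sys.argv[1:]:
    x,y,z=[float(v)/1000 for v in a.split(",")]
    t=np.array([p[0]+c*x-s*y,p[1]+s*x+c*y,z])
    print(a,np.round(R.T@(t-T)/.025,2))
E
python3 go.py 34,-145,130 34,-145,55
```

```text
t 1.2 rack mm [-343.9  498.2  231.3] F [-0.4  0.1 -0.6] g 0.998
turn units [-0.    0.   -3.59]
34,-145,130 [-22.3  -19.82   4.05]
34,-145,55 [-22.3  -19.82   7.05]
```

Call:
move_arm([
  [-1.15,-1.05,0.2,0,0,-1.2,1],
  [-2.3,-2.1,0.4,0,0,-2.4,1],
  [-3.45,-3.15,0.6,0,0,-3.59,1],
  [-4.6,-4.2,0.8,0,0,-3.59,1],
  [-5.75,-5.25,1.0,0,0,-3.59,1],
], grip_force=30)

```text
time_s: 1.62
eef_pos: [0.3014, 0.4156, 0.2063]
eef_rot: [[-1.0, 0.027, 0.001], [0.027, 1.0, 0.0], [-0.001, 0.0, -1.0]]
force: [0.6, 0.4, -0.9]
gripper_width: 0.301
```

```bash
python3 go.py 34,-148,130
```

```text
t 1.6167 rack mm [-247.1  327.7  206.3] F [ 0.6  0.4 -0.9] g 0.301
turn units [0.   0.01 0.02]
34,-148,130 [-11.21 -19.04   3.05]
```

Call:
move_arm([
  [-0.8,-1.35,0.1,0,0,0,1],
  [-1.6,-2.7,0.2,0,0,0,1],
  [-2.4,-4.05,0.3,0,0,0,1],
  [-3.2,-5.4,0.4,0,0,0,1],
  [-4.0,-6.75,0.5,0,0,0,1],
])

```text
time_s: 2.03
eef_pos: [0.3968, 0.2438, 0.194]
eef_rot: [[-1.0, 0.028, 0.001], [0.028, 1.0, 0.0], [-0.001, 0.0, -1.0]]
force: [1.1, -0.3, 0.4]
gripper_width: 0.002
```

Call:
move_arm([
  [-0.8,-1.35,0.1,0,0,0,1],
  [-1.6,-2.7,0.2,0,0,0,1],
  [-2.4,-4.05,0.3,0,0,0,1],
  [-3.2,-5.4,0.4,0,0,0,1],
  [-4.0,-6.75,0.5,0,0,0,1],
])

```text
time_s: 2.45
eef_pos: [0.4921, 0.072, 0.1815]
eef_rot: [[-1.0, 0.029, 0.001], [0.029, 1.0, 0.0], [-0.001, 0.0, -1.0]]
force: [0.1, 0.8, -0.4]
gripper_width: 0.0
```

```bash
python3 go.py 34,-148,130
```

```text
t 2.45 rack mm [-46.5 -10.3 181.5] F [ 0.1  0.8 -0.4] g 0.0
turn units [ 0.    0.01 -0.  ]
34,-148,130 [-3.22 -5.51  2.06]
```

Call:
move_arm([
  [-0.8,-1.3,0.3,0,0,0,1],
  [-1.6,-2.7,0.6,0,0,0,1],
  [-2.4,-4.0,0.9,0,0,0,1],
  [-3.22,-5.3,1.2,0,0,0,1],
  [-3.22,-5.5,2.0,0,0,0,1],
])

```text
time_s: 2.87
eef_pos: [0.5754, -0.073, 0.1335]
eef_rot: [[-0.999, 0.033, 0.014], [0.033, 0.999, -0.006], [-0.014, -0.006, -1.0]]
force: [1.9, -0.5, 0.3]
gripper_width: 0.001
```

```bash
python3 - <<'E'
from h import *
for n,(a,b,c,d) in dict(scene=(150,290,230,440),top=(120,260,200,440)).items():
    im,_=cams.get_image(n);save(n+"_1.png",cv2.resize(im[a:b,c:d],None,fx=3.3,fy=3.3,interpolation=2))
E
python3 go.py 34,-148,54
```

```text
t 2.9667 rack mm [  32.3 -147.8  128.9] F [-0.9  1.  -0.2] g -0.0
turn units [ 0.01 -0.05 -0.04]
34,-148,54 [-0.08 -0.01  3.  ]
```

View pics/scene_1.png

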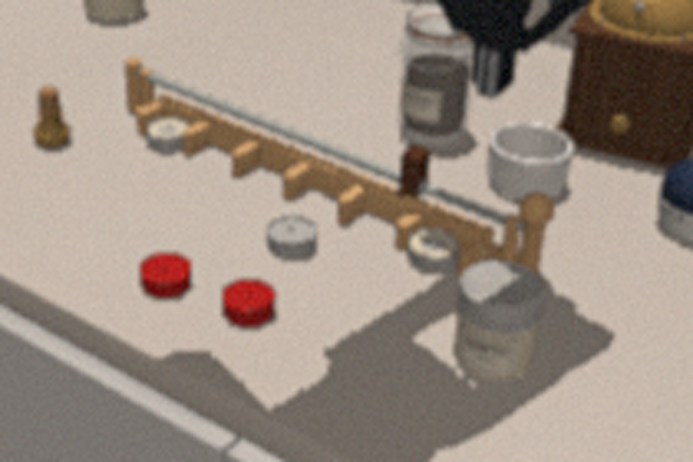

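View pics/top_1.png

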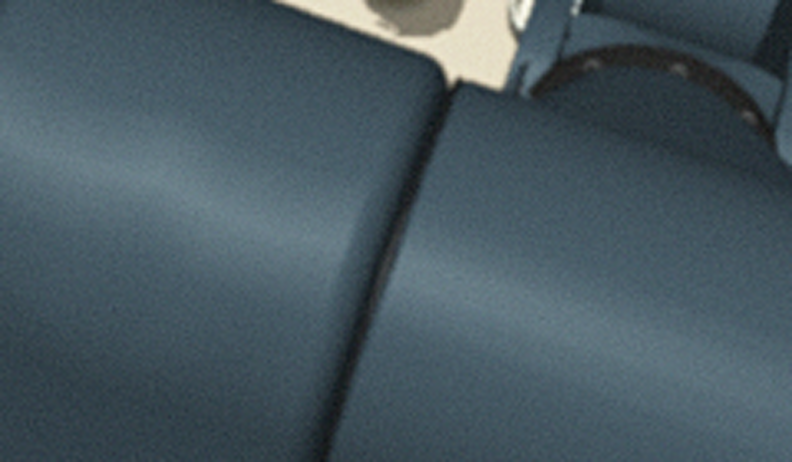

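Call:
move_arm([
  [0,0,1.0,0,0,0,1],
  [0,0,2.0,0,0,0,1],
  [-0.05,0,2.7,0,0,0,1],
  [-0.05,0,3.0,0,0,0,1],
  [-0.05,0,3.0,0,0,0,1],
])

```text
time_s: 3.38
eef_pos: [0.5675, -0.0646, 0.0552]
eef_rot: [[-1.0, 0.027, -0.004], [0.027, 1.0, 0.001], [0.004, 0.001, -1.0]]
force: [-0.2, 0.3, 0.5]
gripper_width: 0.001
```

```bash
cat > sc.py <<'E'
import sys
from h import *
im,_=cams.get_image("scene");save(sys.argv[1],cv2.resize(im[170:270,270:430],None,fx=4.5,fy=4.5,interpolation=2))
E
python3 sc.py s2.png
python3 go.py 34,-54,54
```

```text
t 3.4333 rack mm [  33.8 -145.    56.3] F [ 0.3 -0.3  0.1] g -0.004
turn units [ 0.01 -0.02  0.02]
34,-54,54 [-0.01  3.64  0.09]
```

View pics/s2.png

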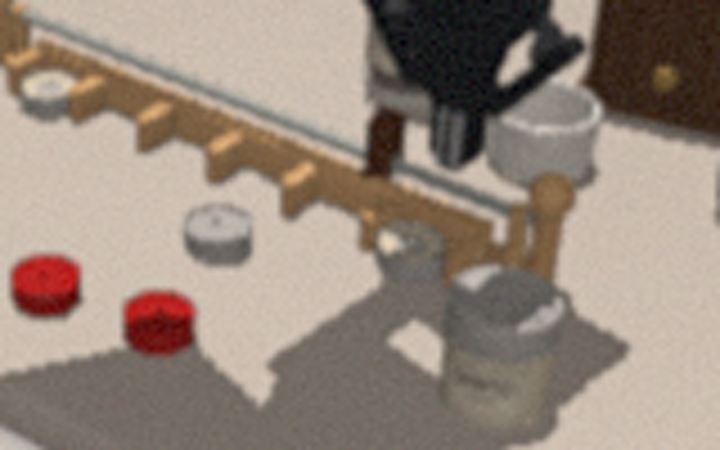

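Call:
move_arm([
  [0,0.4,0.05,0,0,0,1],
  [0,0.8,0.05,0,0,0,1],
  [0,1.2,0.05,0,0,0,1],
  [0,1.6,0.05,0,0,0,1],
  [0,2.0,0.05,0,0,0,1],
])

```text
time_s: 3.85
eef_pos: [0.5711, -0.0147, 0.056]
eef_rot: [[-1.0, 0.028, 0.002], [0.028, 1.0, -0.001], [-0.002, -0.001, -1.0]]
force: [-0.1, -1.0, 0.8]
gripper_width: 0.001
```

Call:
move_arm([
  [0,0.3,0,0,0,0,1],
  [0,0.6,0,0,0,0,1],
  [0,0.8,0,0,0,0,1],
  [0,1.0,0,0,0,0,1],
  [0,1.0,0,0,0,0,1],
])

```text
time_s: 4.27
eef_pos: [0.5708, 0.0102, 0.0549]
eef_rot: [[-1.0, 0.028, -0.001], [0.028, 1.0, 0.001], [0.001, 0.0, -1.0]]
force: [-0.7, 0.1, -0.4]
gripper_width: 0.004
```

```bash
cat > rider.py <<'E'
from h import *
p=np.load("rack.npy");c,s=np.cos(p[2]),np.sin(p[2])
def W(X):
    X=np.array(X,float)/1000;return np.c_[p[0]+c*X[:,0]-s*X[:,1],p[1]+s*X[:,0]+c*X[:,1],X[:,2]]
import sys
im,_=cams.get_image("scene");big=cv2.resize(im,None,fx=5,fy=5,interpolation=2)
for y in [float(v) for v in sys.argv[2:]]:
    for xx in (24,44):
        a=[tuple(int(v) for v in (q+.5)*5) for q in proj("scene",W([(xx,y-9,32),(xx,y+9,32),(xx,y+9,70),(xx,y-9,70)]))]
        cv2.polylines(big,[np.array(a)],True,(0,255,0) if xx==24 else (255,0,0),1)
for y in(56,0,-56,-112):
    a=[tuple(int(v) for v in (q+.5)*5) for q in proj("scene",W([(0,y-5,22),(0,y+5,22),(28,y+5,22),(28,y-5,22)]))]
    cv2.polylines(big,[np.array(a)],True,(0,0,255),1)
save(sys.argv[1],big[170*5:270*5,280*5:430*5])
E
python3 rider.py s3.png -45
python3 go.py 34,-54,54
```

```text
t 4.3167 rack mm [ 33.8 -70.2  54.8] F [0.3 0.2 0.2] g 0.001
turn units [ 0.   -0.01  0.01]
34,-54,54 [-0.01  0.65  0.03]
```

View pics/s3.png

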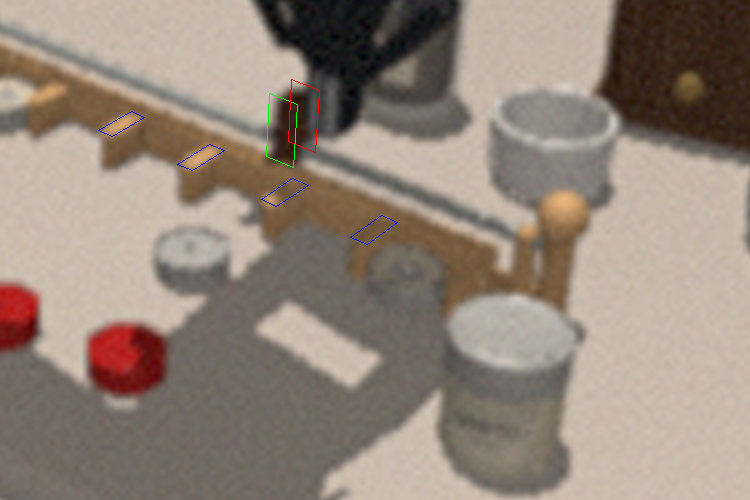

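Call:
move_arm([
  [0,0.25,0,0,0,0,1],
  [0,0.45,0,0,0,0,1],
  [0,0.6,0,0,0,0,1],
  [0,0.7,0,0,0,0,1],
  [0,0.7,0,0,0,0,1],
])

```text
time_s: 4.73
eef_pos: [0.5714, 0.0273, 0.0549]
eef_rot: [[-1.0, 0.028, -0.0], [0.028, 1.0, 0.0], [0.0, 0.0, -1.0]]
force: [-0.1, -0.1, 0.6]
gripper_width: -0.002
```

```bash
python3 rider.py s4.png -28
python3 go.py 34,-54,54
```

```text
t 4.7833 rack mm [ 34.2 -52.9  55. ] F [-0.1 -0.5 -0.8] g -0.005
turn units [ 0.   -0.    0.01]
34,-54,54 [ 0.01 -0.04  0.04]
```

View pics/s4.png

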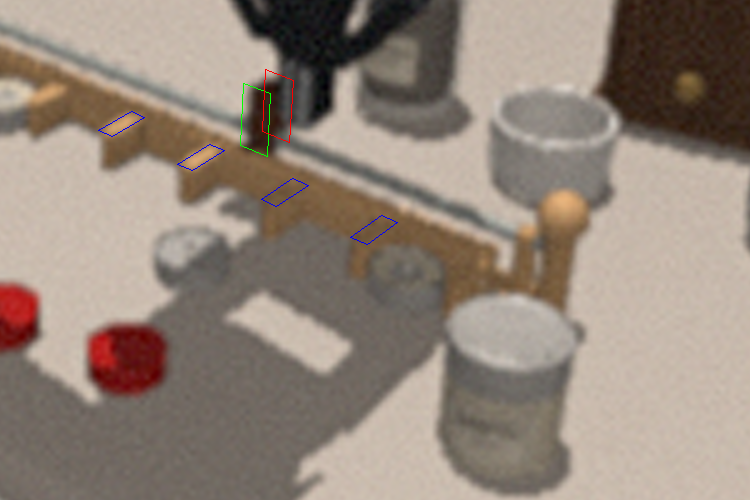

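Call:
move_arm([
  [0,-0.5,0,0,0,0,1],
  [0,-1.0,0,0,0,0,1],
  [0,-1.0,-1.2,0,0,0,1],
  [0,-1.0,-2.4,0,0,0,1],
  [0,-1.0,-3.6,0,0,0,1],
])

```text
time_s: 5.2
eef_pos: [0.5704, -0.0002, 0.1455]
eef_rot: [[-1.0, 0.031, -0.002], [0.031, 1.0, 0.0], [0.002, 0.0, -1.0]]
force: [0.3, 0.0, -0.7]
gripper_width: 0.004
```

```bash
python3 go.py -90,-47,100
```

```text
t 5.2 rack mm [ 33.9 -80.2 145.5] F [ 0.3  0.  -0.7] g 0.004
turn units [ 0.   -0.02 -0.02]
-90,-47,100 [4.95 1.32 1.83]
```

Call:
move_arm([
  [1.2,0.4,0,0,0,0,0.41],
  [2.5,0.8,0,0,0,0,0.41],
  [3.8,1.2,0.3,0,0,0,0.41],
  [4.95,1.32,0.6,0,0,0,0.41],
  [4.95,1.32,1.2,0,0,0,0.41],
])

```text
time_s: 5.62
eef_pos: [0.4405, 0.0388, 0.1156]
eef_rot: [[-1.0, 0.028, -0.008], [0.028, 1.0, 0.001], [0.008, 0.001, -1.0]]
force: [-1.2, 0.2, -0.3]
gripper_width: 0.297
```

```bash
python3 - <<'E'
from h import *
im,_=cams.get_image("top");save("t5.png",im)
E
python3 rider.py s5.png -28;python3 go.py -90,-47,4 
```

```text
t 5.7167 rack mm [-91.6 -46.1 114.2] F [-0.1  0.3  0.2] g 0.296
turn units [ 0.   -0.04 -0.01]
-90,-47,4 [-0.08 -0.04  4.41]
```

View pics/t5.png

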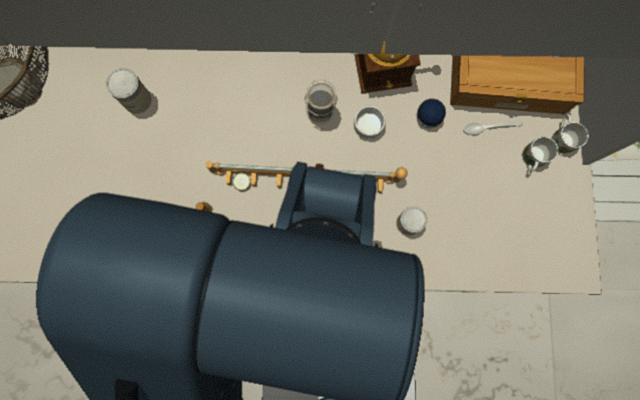

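View pics/s5.png

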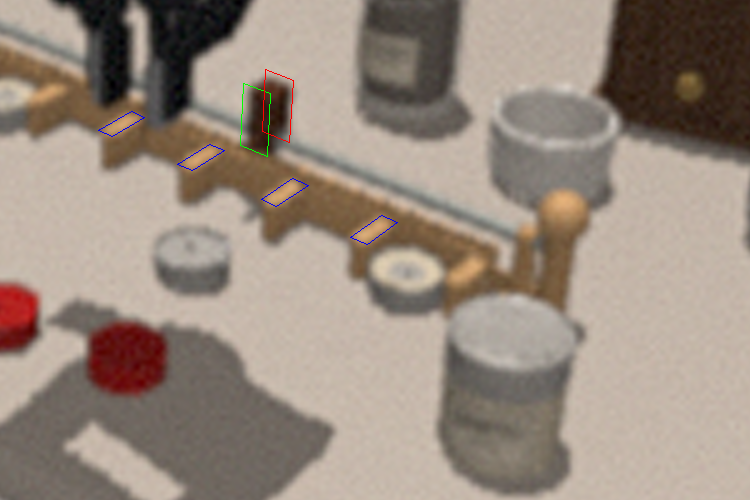

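```bash
python3 - <<'E'
from h import *
im=cv2.imread("pics/t5.png")[...,::-1];p=np.load("rack.npy");c,s=np.cos(p[2]),np.sin(p[2])
def W(X):
    X=np.array(X,float)/1000;return np.c_[p[0]+c*X[:,0]-s*X[:,1],p[1]+s*X[:,0]+c*X[:,1],X[:,2]]
big=cv2.resize(np.ascontiguousarray(im[150:200,270:370]),None,fx=8,fy=8,interpolation=2)
for f,col in((-28,(0,255,0)),):
    q=proj("top",W([(24,f-9,70),(24,f+9,70),(44,f+9,70),(44,f-9,70)]))
    cv2.polylines(big,[np.int32((q-[270,150]+.5)*8)],True,col,1)
save("t5c.png",big)
E
```

```text
(no output)
```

View pics/t5c.png

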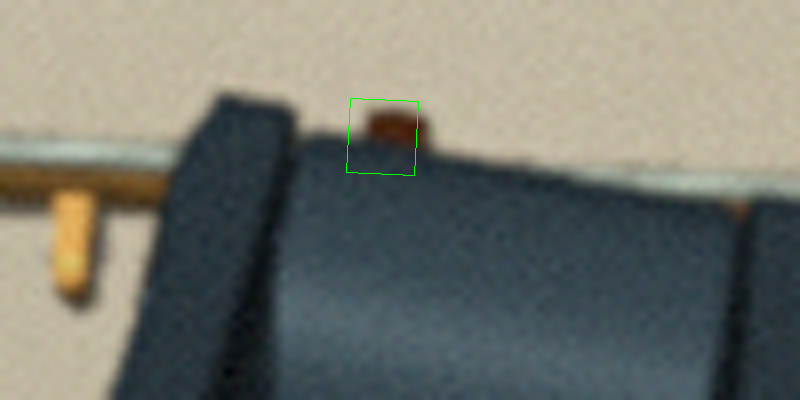

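Call:
move_arm([
  [0.3,1.5,-0.5,0,0,0,0.41],
  [0.6,3.0,-1,0,0,0,0.41],
  [0.9,4.5,-1,0,0,0,0.41],
  [1.2,6.0,-1,0,0,0,0.41],
  [1.5,7.5,-1,0,0,0,0.41],
])

```text
time_s: 6.13
eef_pos: [0.4184, 0.2279, 0.1413]
eef_rot: [[-1.0, 0.03, 0.004], [0.03, 1.0, 0.001], [-0.004, 0.001, -1.0]]
force: [1.9, 0.6, -0.2]
gripper_width: 0.295
```

Call:
move_arm([
  [0,1.5,0,0,0,0,0.41],
  [0,3.0,0,0,0,0,0.41],
  [0,4.5,0,0,0,0,0.41],
  [0,6,0,0,0,0,0.41],
  [0,6,0,0,0,0,0.41],
])

```text
time_s: 6.55
eef_pos: [0.4239, 0.3834, 0.1416]
eef_rot: [[-1.0, 0.025, 0.008], [0.025, 1.0, 0.007], [-0.008, 0.007, -1.0]]
force: [0.9, -0.1, 0.2]
gripper_width: 0.3
```

```bash
cat > tv.py <<'E'
import sys
from h import *
im,_=cams.get_image("top");p=np.load("rack.npy");c,s=np.cos(p[2]),np.sin(p[2])
def W(X):
    X=np.array(X,float)/1000;return np.c_[p[0]+c*X[:,0]-s*X[:,1],p[1]+s*X[:,0]+c*X[:,1],X[:,2]]
f=float(sys.argv[2])
big=cv2.resize(np.ascontiguousarray(im[150:225,290:390]),None,fx=8,fy=8,interpolation=2)
def dr(P,col): cv2.polylines(big,[np.int32((proj("top",W(P))-[290,150]+.5)*8)],True,col,1)
dr([(24,f-9,70),(24,f+9,70),(44,f+9,70),(44,f-9,70)],(0,255,0))
dr([(24,f-9,32),(24,f+9,32),(44,f+9,32),(44,f-9,32)],(255,0,0))
for y in(56,0,-56,-112): dr([(0,y-5,22),(0,y+5,22),(28,y+5,22),(28,y-5,22)],(0,0,255))
save(sys.argv[1],big)
E
python3 tv.py t6.png -30;python3 go.py -90,-47,4
```

```text
t 6.6 rack mm [-124.6  295.7  141.1] F [-0.  -0.3 -0.5] g 0.296
turn units [0.04 0.05 0.05]
-90,-47,4 [ -1.3  -13.73   5.44]
```

View pics/t6.png

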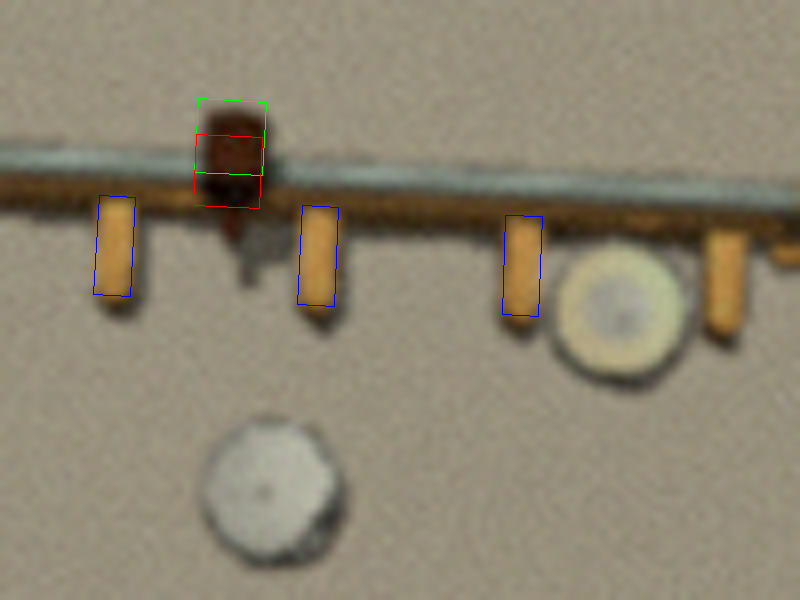

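Call:
move_arm([
  [-0.1,-1.5,0,0,0,0,0.41],
  [-0.3,-3.0,0,0,0,0,0.41],
  [-0.5,-4.5,0,0,0,0,0.41],
  [-0.7,-6,0,0,0,0,0.41],
  [-0.9,-7.5,0,0,0,0,0.41],
])

```text
time_s: 7.02
eef_pos: [0.4382, 0.1856, 0.1406]
eef_rot: [[-1.0, 0.029, 0.001], [0.029, 1.0, -0.0], [-0.001, -0.0, -1.0]]
force: [1.2, -1.0, -1.1]
gripper_width: 0.289
```

Call:
move_arm([
  [-0.1,-1.5,0,0,0,0,0.41],
  [-0.2,-3.0,0,0,0,0,0.41],
  [-0.3,-4.5,0.5,0,0,0,0.41],
  [-0.4,-6,1,0,0,0,0.41],
  [-0.4,-6.1,2,0,0,0,0.41],
])

```text
time_s: 7.43
eef_pos: [0.4471, 0.0285, 0.0917]
eef_rot: [[-0.999, 0.036, 0.009], [0.036, 0.999, -0.003], [-0.009, -0.003, -1.0]]
force: [1.2, 0.5, 0.8]
gripper_width: 0.295
```

```bash
python3 go.py -91,-47,30 -91,-47,4
```

```text
t 7.4333 rack mm [-90.2 -55.1  91.7] F [1.2 0.5 0.8] g 0.295
turn units [-0.03  0.1  -0.09]
-91,-47,30 [0.06 0.33 2.47]
-91,-47,4 [0.07 0.33 3.51]
```

Call:
move_arm([
  [0,0,0,0,0,0,0.41],
  [0,0,0,0,0,0,0.41],
  [0,0,0,0,0,0,0.41],
])

```text
time_s: 7.68
eef_pos: [0.4432, 0.0356, 0.0907]
eef_rot: [[-1.0, 0.029, 0.0], [0.029, 1.0, 0.0], [-0.0, 0.0, -1.0]]
force: [0.2, 0.4, 0.3]
gripper_width: 0.291
```

```bash
python3 go.py -91,-47,30 -91,-47,4
```

```text
t 7.6833 rack mm [-94.3 -48.1  90.7] F [0.2 0.4 0.3] g 0.291
turn units [0. 0. 0.]
-91,-47,30 [-0.13  0.04  2.43]
-91,-47,4 [-0.13  0.04  3.47]
```

Call:
move_arm([
  [-0.1,0.06,1.2,0,0,0,0.41],
  [-0.1,0.06,2.4,0,0,0,0.41],
  [-0.1,0.06,3.0,0,0,0,0.41],
  [-0.1,0.06,3.4,0,0,0,0.41],
  [-0.1,0.06,3.45,0,0,0,0.41],
])

```text
time_s: 8.1
eef_pos: [0.4455, 0.0382, 0.0033]
eef_rot: [[-1.0, 0.026, -0.001], [0.026, 1.0, 0.0], [0.001, 0.0, -1.0]]
force: [-0.6, 0.1, -0.1]
gripper_width: 0.298
```

```bash
python3 rider.py s7.png -31; python3 go.py -76,-46,4 -36,-27,4
```

```text
t 8.15 rack mm [-91.8 -45.6   3.9] F [ 1.1  0.3 -0.1] g 0.296
turn units [ 0.   -0.    0.03]
-76,-46,4 [-0.63 -0.02 -0.  ]
-36,-27,4 [-2.23  0.74 -0.01]
```

View pics/s7.png

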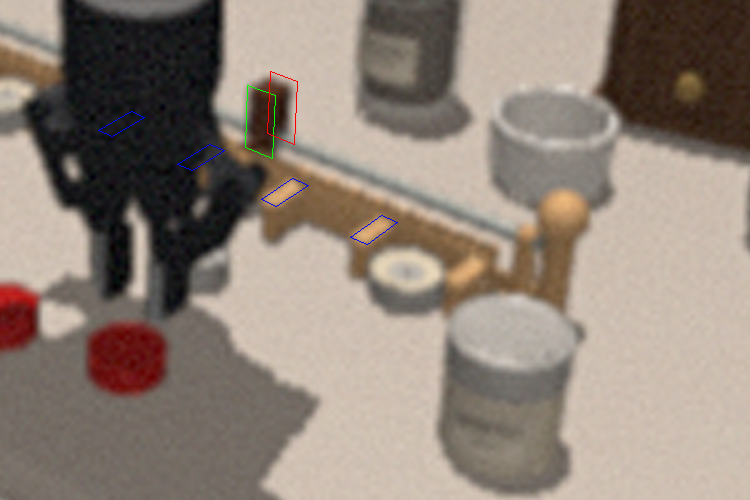

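Call:
move_arm([
  [-0.3,0,0,0,0,0,0.41],
  [-0.6,0,0,0,0,0,0.41],
  [-0.85,0.1,0,0,0,0,0.41],
  [-1.1,0.22,0,0,0,0,0.41],
  [-1.3,0.32,0,0,0,0,0.41],
])

```text
time_s: 8.57
eef_pos: [0.48, 0.0444, 0.0045]
eef_rot: [[-1.0, 0.028, 0.002], [0.028, 1.0, -0.0], [-0.002, -0.0, -1.0]]
force: [0.1, -0.1, -0.5]
gripper_width: 0.294
```

Call:
move_arm([
  [-0.2,0.1,0,0,0,0,0.41],
  [-0.4,0.2,0,0,0,0,0.41],
  [-0.6,0.3,0,0,0,0,0.41],
  [-0.8,0.4,0,0,0,0,0.41],
  [-0.8,0.42,0,0,0,0,0.41],
])

```text
time_s: 8.98
eef_pos: [0.5003, 0.0545, 0.0038]
eef_rot: [[-1.0, 0.028, 0.002], [0.028, 1.0, -0.0], [-0.002, -0.0, -1.0]]
force: [0.3, -0.2, -0.3]
gripper_width: 0.294
```

```bash
python3 rider.py s8.png -31; python3 tv.py t8.png -31;python3 go.py -36,-27,4 -17.5,-27,4
```

```text
t 9.0833 rack mm [-39.4 -27.7   3.7] F [ 0.1 -0.2 -0.4] g 0.297
turn units [-0.   -0.    0.01]
-36,-27,4 [-0.13  0.03 -0.01]
-17.5,-27,4 [-0.87  0.03 -0.01]
```

View pics/s8.png

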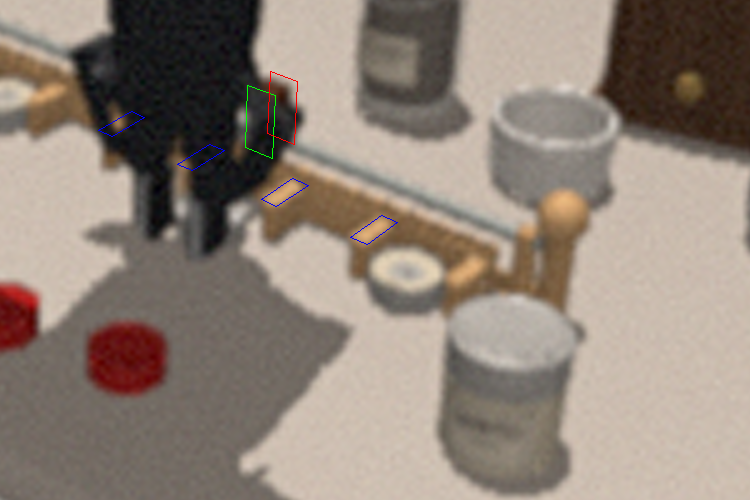

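View pics/t8.png

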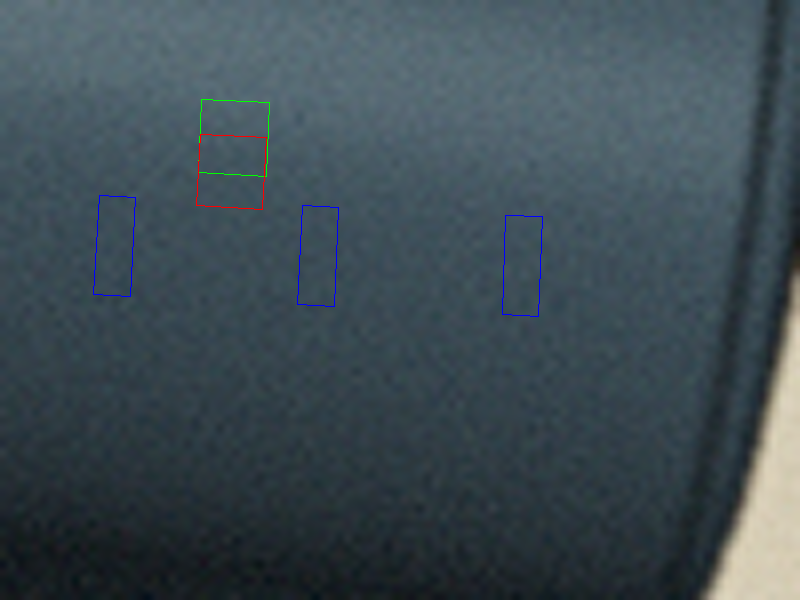

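Call:
move_arm([
  [-0.2,0.03,0,0,0,0,0.41],
  [-0.35,0.03,0,0,0,0,0.41],
  [-0.5,0.03,0,0,0,0,0.41],
  [-0.6,0.03,0,0,0,0,0.41],
  [-0.6,0.03,0,0,0,0,0.41],
])

```text
time_s: 9.5
eef_pos: [0.5148, 0.0543, 0.0039]
eef_rot: [[-1.0, 0.029, 0.001], [0.029, 1.0, -0.0], [-0.001, -0.0, -1.0]]
force: [0.3, 0.2, 0.1]
gripper_width: 0.295
```

```bash
python3 rider.py s9.png -31; python3 go.py -17.5,-27,4
```

```text
t 9.55 rack mm [-23.9 -27.3   3.8] F [-0.4 -0.6 -0.6] g 0.293
turn units [-0.    0.01  0.  ]
-17.5,-27,4 [-0.26  0.01 -0.01]
```

View pics/s9.png

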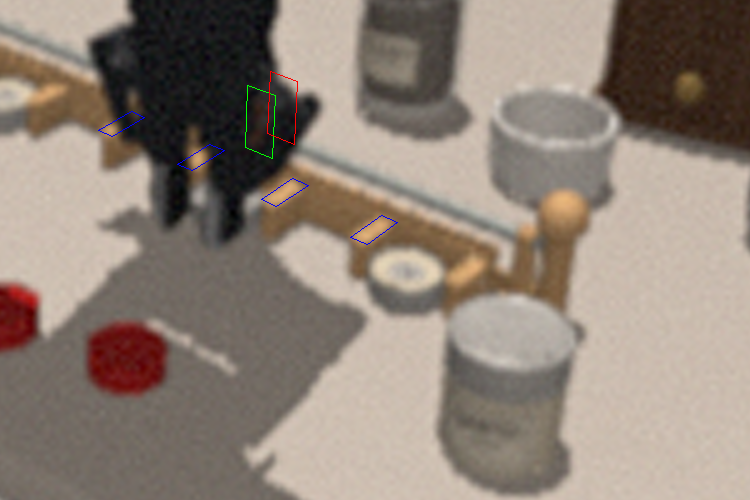

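Call:
move_arm([
  [-0.1,0.01,0,0,0,0,0.41],
  [-0.2,0.01,0,0,0,0,0.41],
  [-0.26,0.01,0,0,0,0,0.41],
  [-0.26,0.01,0,0,0,0,0.41],
])

```text
time_s: 9.88
eef_pos: [0.5208, 0.0545, 0.0039]
eef_rot: [[-1.0, 0.029, 0.001], [0.029, 1.0, -0.0], [-0.001, -0.0, -1.0]]
force: [0.8, 0.9, 0.2]
gripper_width: 0.298
```

```bash
python3 rider.py s10.png -31; python3 go.py -17.5,-27,4
```

```text
t 9.9333 rack mm [-17.7 -26.9   3.8] F [0.3 0.5 0.5] g 0.293
turn units [-0.  0.  0.]
-17.5,-27,4 [-0.01 -0.   -0.01]
```

View pics/s10.png

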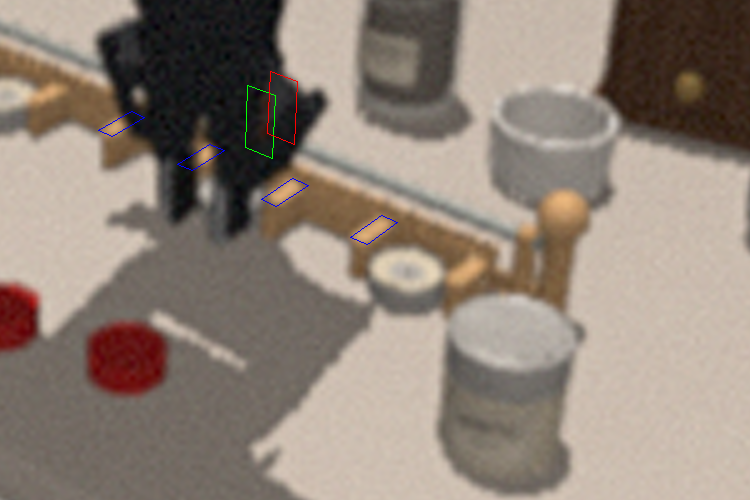

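Call:
move_arm([
  [-0.05,0,0,0,0,0,0.41],
  [-0.08,0,0,0,0,0,0.41],
  [-0.08,0,0,0,0,0,0.41],
])

```text
time_s: 10.18
eef_pos: [0.5215, 0.0546, 0.0037]
eef_rot: [[-1.0, 0.028, -0.001], [0.028, 1.0, 0.0], [0.001, 0.0, -1.0]]
force: [-1.6, 0.0, 1.0]
gripper_width: 0.295
```

Call:
move_arm([
  [-0.04,0,0,0,0,0,0.41],
  [-0.06,0,0,0,0,0,0.41],
  [-0.06,0,0,0,0,0,0.41],
])

```text
time_s: 10.43
eef_pos: [0.5218, 0.0546, 0.0036]
eef_rot: [[-1.0, 0.028, -0.004], [0.028, 1.0, 0.0], [0.004, 0.0, -1.0]]
force: [-4.6, 0.3, 2.3]
gripper_width: 0.293
```

Call:
move_arm([
  [0.1,0,0,0,0,0,0.41],
  [0.4,0,0,0,0,0,0.41],
  [1.0,0,0,0,0,0,0.41],
  [1.6,0,0,0,0,0,0.41],
  [1.9,0,-1.0,0,0,0,0.41],
])

```text
time_s: 10.85
eef_pos: [0.4724, 0.0562, 0.0262]
eef_rot: [[-1.0, 0.029, -0.007], [0.029, 1.0, 0.001], [0.008, 0.001, -1.0]]
force: [0.1, -0.2, 0.1]
gripper_width: 0.295
```

Call:
move_arm([
  [0,0,-1.5,0,0,0,0.41],
  [0.1,0,-3.0,0,0,0,0.41],
  [0.3,0.5,-4.5,0,0,0,0.41],
  [0.6,2.0,-4.5,0,0,0,0.41],
  [0.9,3.5,-4.5,0,0,0,0.41],
])

```text
time_s: 11.27
eef_pos: [0.4594, 0.1442, 0.1444]
eef_rot: [[-0.999, 0.032, 0.01], [0.032, 0.999, 0.001], [-0.01, 0.001, -1.0]]
force: [-0.2, -0.3, -0.7]
gripper_width: 0.296
```

Call:
move_arm([
  [0.2,1.5,0,0,0,0,0.41],
  [0.4,3.0,0,0,0,0,0.41],
  [0.6,4.5,0,0,0,0,0.41],
  [0.8,6.0,0,0,0,0,0.41],
  [1.0,7.5,0,0,0,0,0.41],
])

```text
time_s: 11.68
eef_pos: [0.4366, 0.3343, 0.1416]
eef_rot: [[-1.0, 0.028, 0.003], [0.028, 1.0, 0.001], [-0.003, 0.001, -1.0]]
force: [0.5, -0.3, -0.1]
gripper_width: 0.294
```

Call:
move_arm([
  [0,0.5,0,0,0,0,0.41],
  [0,1.0,0,0,0,0,0.41],
  [0,1.5,0,0,0,0,0.41],
  [0,1.5,0,0,0,0,0.41],
])

```text
time_s: 12.02
eef_pos: [0.4384, 0.3711, 0.1414]
eef_rot: [[-1.0, 0.028, 0.002], [0.028, 1.0, 0.001], [-0.002, 0.002, -1.0]]
force: [1.2, -0.2, -0.0]
gripper_width: 0.294
```

```bash
python3 rider.py s11.png -31; python3 tv.py t11.png -31;python3 go.py; python3 - <<'E'
from h import *
im,_=cams.get_image("top");save("t11full.png",im)
E
```

```text
t 12.1167 rack mm [-109.3  284.8  141.1] F [ 0.2 -0.  -0.2] g 0.297
turn units [-0.01 -0.   -0.  ]
```

View pics/s11.png

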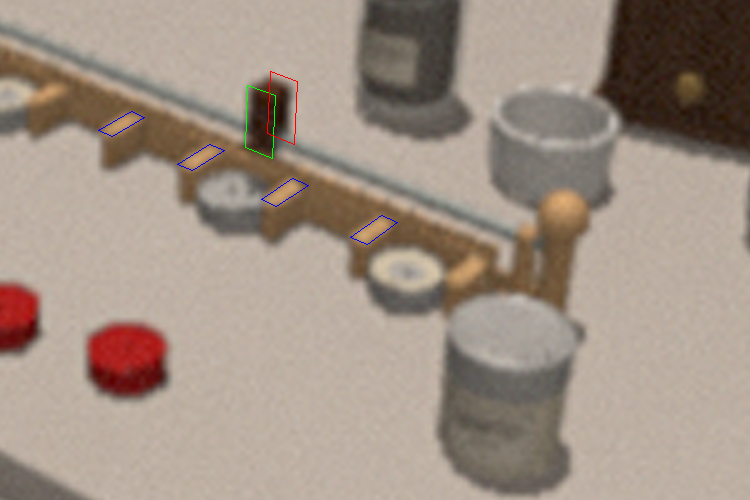

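View pics/t11.png

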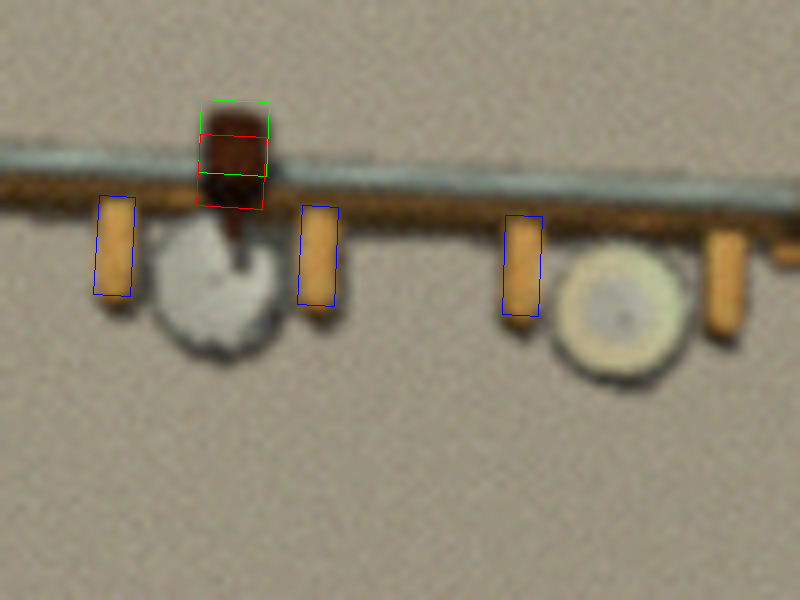

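View pics/t11full.png

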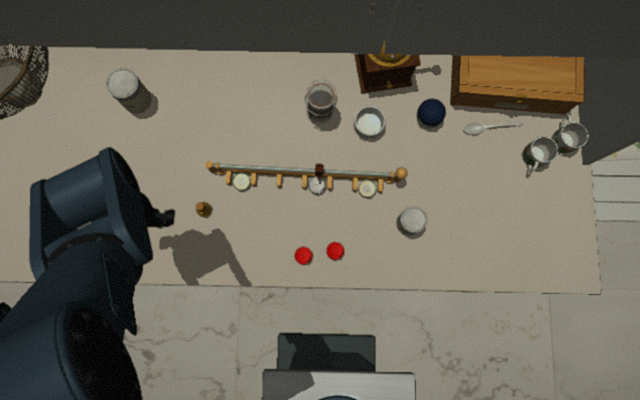

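```bash
python3 -c "
from cell import ticket
print(ticket.job_done())"
```

```text
the job is handed in; nothing more can be done
None
```

The pointer stands over the third gap from the ball end (the right-hand end), and the loose tealight is in that gap, home against the backboard. I handed the job in at about 12 s.

- **Pointer:** I pushed it left along the rail with the shut fingertips, from about rack y = -102 mm. The top camera puts its middle at about -31 mm, while the arm's own position at contact gives about -29 mm. The gap centre is -28 mm, so it sits 1 to 3 mm off centre; I left that as it was. It had not moved when I checked again after the tealight push.
- **Tealight:** I pushed it along the worktop with two fingertips about 25 mm apart until it stopped, at about 5 N. That stop came within 1 mm of where the sizes given put it when fully home. In the last top picture it is centred in the gap and about 10 to 11 mm of it stands out, against the 11 mm stated.
- **Other things:** both racked tealights, the red look-alikes and the caddy looked unmoved in the last pictures. The stopper also showed in its place in the top picture. The arm was up and clear, touching nothing.

Two small disagreements remain: the 1 to 2 mm between camera and arm on the pointer, and a 1 to 2 pixel offset between the scene camera and the rack position I fitted from the top camera. Neither affects the result.

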